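Register a tablet strip in the corner of the scanning tray

TASK

Put the largest of the three tablet strips flat on the scanning tray, parallel to the tray's long fence, and push it sideways until its long edge is flush against the fence. Then slide it along the fence until its end is felt to press lightly against the crosswise end stop, without shoving the stop along, and leave it lying flush against both, released, and leave the other two strips where they are.

Things in the scene. Friction and masses are not known exactly. Their poses are not given: they have to be found in the camera images.
- strip: the tablet strip to register: a rigid flat blister pack, the largest of the three lying on the cabinet top (59 wide, 120 long, 5 mm thick, about 20 g). Origin at the centre of its underside, z up, y along its 120 mm length, x across its 59 mm width. It is the same either way round. Picked by its long edges.
- strip_b: another blister pack, 55 wide, 108 long, 5 mm thick; leave it alone. Origin near the centre of its underside, y along its length
- strip_c: another blister pack, 45 wide, 103 long, 5 mm thick; leave it alone. Origin near the centre of its underside, y along its length. Bystanders round the work: things up to 190 mm tall (tissue box, mug, vial, glass) stand along the back at world x above 0.66 m, a bottle 105 mm tall at the near right corner, a closed book 29 mm high at the left: pass over them at 0.25 m
- tray: scanning tray, fixed: flat white plate, upper face 8 mm above the cabinet top. Origin on the cabinet top under the plate, which runs from x = -70 to +64 and y = -150 to +150 mm in the tray's frame, with a grey fence along its +x (far) side and a steel end stop across it at its +y part. From y = -150 to +25 mm the plate is always bare. The strip slides on it with under 1 N
- fence_face (a point): point on the tray (x = +50, y = 0 mm) where the fence's inner face meets the plate; the face looks to -x of the tray. The fence is straight, runs the tray's whole length (along the tray's y), stands 12 mm above the plate and is 14 mm thick. A strip flush against it has its centre at tray x = +20.5 mm
- stop_zone (a point): middle of the zone in which the end stop stands (tray x = +20, y = +70 mm; does not move with the stop). The stop, a steel bar 56 mm long across the plate, 12 mm thick and high, on a black saddle with thumb screw, is NOT reported: its face (looking to -y) lies anywhere from y = +30 to +110 mm; feel or see it. Friction holds it to about 14 N; it must not be shifted over 4 mm
Things that resemble listed ones, but are neither listed nor needed, are in the scene too. Leave any grey look-alike of the strip alone.

How it is judged:
On the way, in this order (a step that is already met when the one before it is completed fails the run):
1. the strip lies flat on the tray with its long edge flush against the fence (x of strip in the frame of tray above 0.0185 m and angle between the y axis of strip and the y axis of tray, either way round below 0.04 rad and height (world z) of strip between 0.0065 and 0.0105 m and angle between strip's own z axis and vertical below 0.05 rad and y of strip in the frame of tray above -0.1 m), for 0.1 s.
2. the strip, still along the fence, is pressed against the end stop (all of step 1 and horizontal distance between strip and end_stop_c0 below 0.0685 m and contact force between strip and end_stop_c0 above 1 N), for 0.04 s.
At the end, for the whole second after the job is handed in: the strip lies flat on the tray's plate, released and at rest, its long edge within 2 mm of the fence and parallel to it within 0.04 rad, its end within 2 mm of the end stop (all of step 1 and horizontal distance between strip and end_stop_c0 below 0.0685 m and linear speed of strip below 0.01 m/s and contact force between the fingers and strip below 0.05 N); the robot touches nothing.
It fails at once if the end stop is shoved more than 4 mm along the fence (distance of end_stop_c0 from where it was at the start of the episode above 0.004 m).
It fails at once if one of the other two strips is disturbed by more than 20 mm (distance of any of strip_b, strip_c from where it was at the start of the episode above 0.02 m).
It also fails if it takes over 64 s, if anything falls off the work surface, if the arm or the gripper's body presses on something with over 40 N, if the wrist force passes 120 N, or if a joint passes its speed limit or range.

ROBOT

A 6-joint arm with a two-finger parallel gripper is mounted at the origin on a cart in front of the work surface, level with it; the furniture and walls round the work are solid. World frame = base frame: x ahead of the robot, y to its left, z up, the work surface at z = 0. Lengths are in m, angles in rad, forces in N, time in s.
With the tool pointing down it reaches from about 0.275 to 0.775 m from the base axis. Payload 14.6 kg.
Tool frame: the origin (TCP) lies at the very end of the fingers, on their centre line; the grasp point (between the pads) lies 19 mm behind it (r.hold_point_z is the distance from the TCP to the grasp point, in m); z points along the fingers, y is the line along which they close (so a half turn about z gives the same grasp; the last joint's range is limited). The gripper opens to 85 mm and grips with 20 to 120 N. Pads are 22 mm wide; open, the fingers measure 114 mm over their backs; the gripper's body (76 mm by 85 mm) begins 54 mm behind the grasp point. The pads swing forward as they close: fully open they stand 13 mm farther back than shut.
Start: joints at [1.069, 0.263, -0.048, 1.259, 0, 1.415], TCP at [0.178, 0.494, 0.231] pointing down, gripper open.
Joint ranges: [-2.65, 2.65], [-0.89, 1.7], [-1.18, 1.37], [-2.13, 2.11], [-1.35, 1.29], [-3.14, 3.14]. Speed limits (rad/s): [1.89, 1.89, 2.57, 2.79, 3.14, 3.14].

INTERFACE

Orientations are given as a 3x3 rotation matrix whose columns are the frame's x, y, z axes.
In Python, from station import r gives the robot as it stands.
- The arm moves only by the shell command python3 -m jog 'ROWS' [FORCE]. ROWS is text: rows parted by semicolons, each of 7 numbers parted by spaces: the shift along the world's x, y, z in mm, then the turn, a rotation vector about the world's x, y, z in degrees, then the opening, from 0 (shut) to 1 (fully open). In form: tx ty tz wx wy wz jaw; .... A call has 1 to 20 rows; each row shifts and turns the commanded pose from where the row before left it; what a row does not reach is not made up. A row lasts 1/8 s, in which the tool goes at most 62.5 mm and 10.7 degrees, less where a joint would pass 70% of its speed; a pose out of reach is approached as far as the arm can. A call is refused whole if a number of a shift passes 62.5 or a number of a turn 10.7, either way. A call with a gripper value outside its range is refused whole. The fingers move at their own pace and stop on an object; FORCE is the grip in N (left out, the last holds). Time passes only in rows, so rows that do not move let the fingers close. It gives the time, the measured TCP pose, the force, the opening and the grip force at its end, in the units of the state.
- r.sense(): the state, without advancing time (a new reading comes with each control period).
- r.read_camera(name): name is "scene" or "top"; returns a dict with "image" (384x512x3 uint8, red, green, blue), "depth" (384x512 float32, m along the optical axis (not along the pixel's ray), 0 where there is no reading), "K" (3x3 intrinsics, pixels), "world_from_camera" (4x4, takes a point from camera to world coordinates). Camera axes: x right, y up, looking along -z (the intrinsics and any distortion apply to the point x, -y, -z); pixel columns grow to the right and rows downward; lengths in m; the calibration is good to about 2 mm. A picture is of the moment at which its call begins.
- r.hand_in(): hands the job in; it is judged then, once.
The state is a dict: "clock": time; "joint_pos": joint angles; "joint_velocities": joint speeds; "joint_efforts": joint torques, N m; "tool_pos": TCP position; "eef_rot": TCP orientation; "wrist_force": force on the tool from outside, world axes, zero at the start; "wrist_torque": the same for the moment, N m; "gripper_width": finger opening in m; "grip_force": force on a finger pad.
Only numpy, scipy, OpenCV 4.12 (cv2) and the standard library are available. Lean on these libraries where they do the work, as an engineer would, in place of code of your own. Each camera call takes 0.05 s, during which the arm holds its last target. There are 200 camera calls.

## Working session

There is one attempt and no reset: what is moved stays moved. The work goes in short steps, Python scripts to look and compute and a shell command to move; the robot and the scene stay as the last step left them, time stands still between calls to the robot, and variables do not carry over. Pictures are saved under pics/ and viewed, at most 10 in all, crops included, and the job is handed in when it is done.

```bash
mkdir -p pics; cat > h.py <<'E'
import numpy as np,cv2
from station import r
def world(c,u,v,z=None):
    K=c["K"];T=c["world_from_camera"]
    p=np.array([(u-K[0,2])/K[0,0],-(v-K[1,2])/K[1,1],-1.0])
    d=T[:3,:3]@p;o=T[:3,3]
    if z is None: return o+d*float(c["depth"][int(round(v)),int(round(u))])
    return o+d*(z-o[2])/d[2]
E
python3 - <<'E'
from h import *
s=r.sense();print(s["clock"],s["tool_pos"],s["eef_rot"],s["gripper_width"],r.hold_point_z)
for n in("top","scene"):
    c=r.read_camera(n);np.savez(f"{n}.npz",**c)
    cv2.imwrite(f"pics/{n}.png",cv2.resize(c["image"][:,:,::-1],(800,600),interpolation=cv2.INTER_CUBIC))
    print(c["world_from_camera"],c["K"])
E
```

```text
0.0 [0.17832621 0.49346688 0.23082188] [[-9.40444436e-01  3.39947064e-01 -5.06397800e-04]
 [ 3.39947411e-01  9.40443943e-01 -9.73724304e-04]
 [ 1.45224025e-04 -1.08788222e-03 -9.99999398e-01]] 0.08561993120685554 0.0187
[[-0.01121681  0.99342578 -0.11392722  0.43472958]
 [-0.99990836 -0.01200712 -0.00625307 -0.13776055]
 [-0.0075799   0.11384664  0.99346942  1.22194719]
 [ 0.          0.          0.          1.        ]] [[415.62958363   0.         256.33762267]
 [  0.         415.62958363 192.71989647]
 [  0.           0.           1.        ]]
[[ 0.45173731  0.66918046 -0.59002619 -0.01413121]
 [-0.8921118   0.33262276 -0.30577547 -0.43930214]
 [-0.00836283  0.66449952  0.7472419   0.77697998]
 [ 0.          0.          0.          1.        ]] [[351.09716721   0.         249.99376798]
 [  0.         351.09716721 197.39995211]
 [  0.           0.           1.        ]]
```

View pics/top.png

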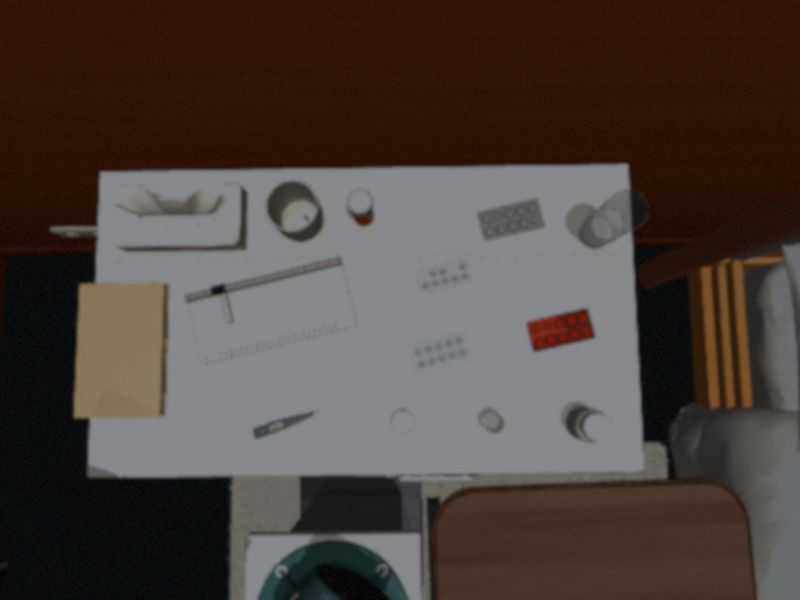

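View pics/scene.png

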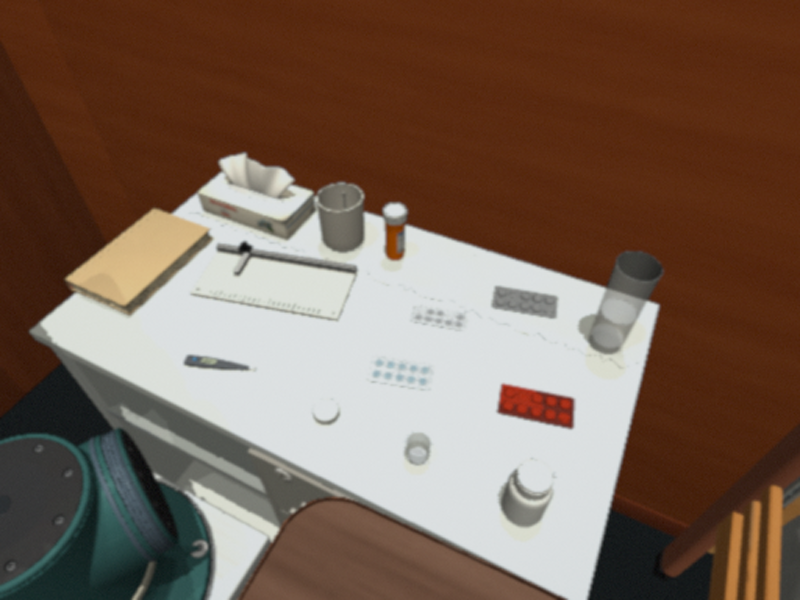

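Candidates in the top view (800x600): red (560,330), blue-white (440,351), small white (444,275), grey look-alike (511,219, to be left alone). Red looks the largest at about 65 px long. The tray has its fence along the top from (188,297) to (340,261), and the stop bar at (228,307) with its saddle at (218,289). Next is a close crop to check this.

```bash
python3 - <<'E'
from h import *
c=dict(np.load("top.npz"));im=c["image"][:,:,::-1]
def crop(u0,v0,w,h,k):
    a=cv2.resize(im[v0:v0+h,u0:u0+w],None,fx=k,fy=k,interpolation=cv2.INTER_CUBIC)
    a=cv2.convertScaleAbs(a,alpha=1.4)
    return a
A=crop(110,158,130,80,6) # tray 780x480
B=crop(255,160,133,85,6) # strips
for i in range(0,780,60):
  for X,u0,v0 in((A,110,158),(B,255,160)):
    cv2.putText(X,str(u0+i//6),(i,10),0,.35,(0,0,255));cv2.line(X,(i,12),(i,18),(0,0,255))
    if i<X.shape[0]: cv2.putText(X,str(v0+i//6),(0,i+4),0,.35,(0,0,255))
cv2.imwrite("pics/A.png",A);cv2.imwrite("pics/B.png",B)
hsv=cv2.cvtColor(im,cv2.COLOR_BGR2HSV)
m=((hsv[...,1]>150)&((hsv[...,0]<8)|(hsv[...,0]>172))&(im[...,2]>60)).astype(np.uint8)
m[:,:330]=0;m[:190]=0;m[235:]=0;m[:,390:]=0
ct=max(cv2.findContours(m,0,1)[0],key=cv2.contourArea)
W=np.array([world(c,u,v,0.005)[:2] for u,v in ct[:,0]]).astype(np.float32)
print(cv2.minAreaRect(W*1000)); 
for u,v in((360,210),(281,225),(284,176),(327,141),(180,205),(315,210)):print(u,v,world(c,u,v))
E
```

```text
((517.9092407226562, -427.64178466796875), (49.78150177001953, 111.35228729248047), 12.263662338256836)
360 210 [ 0.52023126 -0.43486143 -0.00264169]
281 225 [ 0.47876131 -0.2013525  -0.00090982]
284 176 [ 0.62429574 -0.21299481 -0.00275324]
327 141 [ 0.72782553 -0.3432892   0.00225693]
180 205 [0.54047899 0.09447264 0.00689241]
315 210 [ 0.52154177 -0.3019664   0.00084643]
```

View pics/A.png

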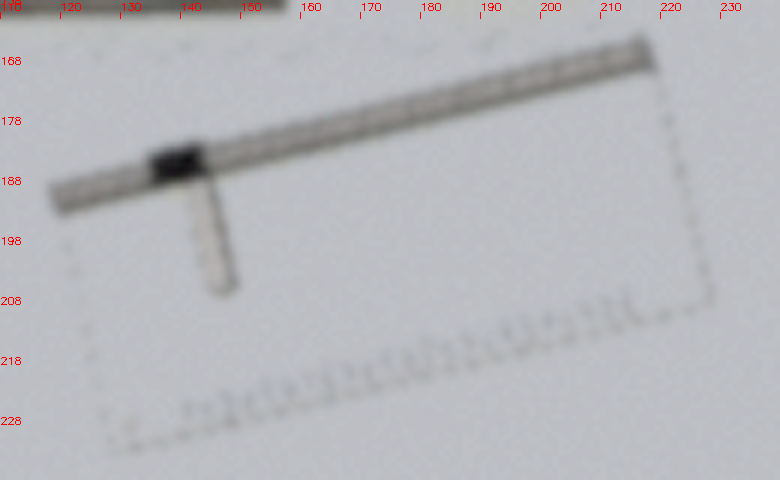

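View pics/B.png

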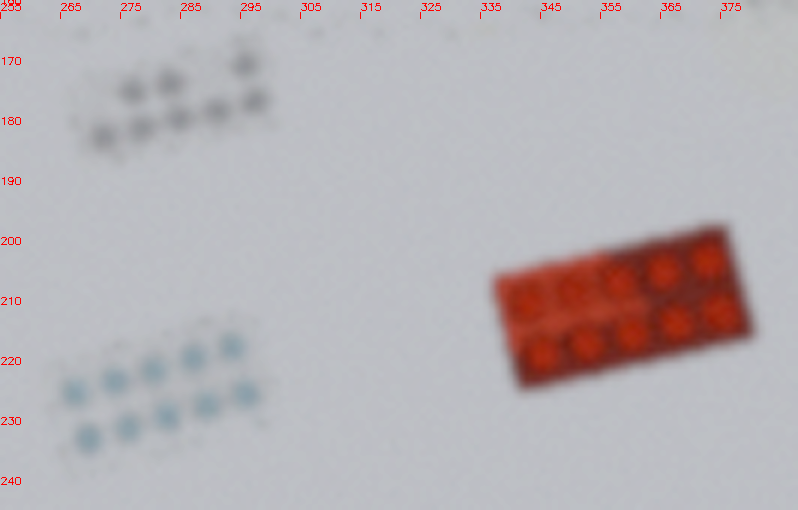

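Red is largest, both in outline and pocket pitch; blue-white and small white follow. Red's corners in full-res pixels: (337.8,205.8), (376,197.7), (380.5,215.8), (342,224.8). Fence foot runs (120.3,193.8) to (219.2,169.7), and the stop face (145.5,188) to (149.5,205.8).

```bash
python3 - <<'E'
from h import *
c=dict(np.load("top.npz"));s=dict(np.load("scene.npz"))
P=lambda l,z,c=c:np.array([world(c,u,v,z)for u,v in l])[:,:2]*1000
R=P([(337.8,205.8),(376,197.7),(380.5,215.8),(342,224.8)],5)if 0 else P([(337.8,205.8),(376,197.7),(380.5,215.8),(342,224.8)],.005)
d=np.roll(R,-1,0)-R
print(R,np.hypot(*d.T),R.mean(0),np.degrees(np.arctan2(d[:,1],d[:,0])))
F=P([(120.3,193.8),(219.2,169.7)],.008);G=P([(128.8,233.3),(228.7,208.5)],.008)
print("fence",F,np.hypot(*(F[1]-F[0])),"near",G)
for q in(F,G):
  e=q[0]-q[1];print("yaw of tray y-axis from world y",np.degrees(np.arctan2(-e[0],e[1])))
S=P([(145.5,188),(149.5,205.8)],.008);print("stop",S)
# scene cam, 800x600 px /1.5625
k=.64
im=s["image"][:,:,::-1]
hsv=cv2.cvtColor(im,cv2.COLOR_BGR2HSV)
m=((hsv[...,1]>150)&((hsv[...,0]<6)|(hsv[...,0]>174))&(im[...,2]>60)).astype(np.uint8);m[:235]=0;m[285:]=0;m[:,:310]=0;m[:,380:]=0
ct=max(cv2.findContours(m,0,1)[0],key=cv2.contourArea)
print("scene red",cv2.minAreaRect(P(ct[:,0],.005,s).astype(np.float32)))
def crop(u0,v0,w,h,kk,n):
    a=cv2.resize(im[v0:v0+h,u0:u0+w],None,fx=kk,fy=kk,interpolation=cv2.INTER_CUBIC)
    for i in range(0,w,10):cv2.putText(a,str(u0+i),(i*kk,10),0,.35,(0,0,255))
    for i in range(0,h,10):cv2.putText(a,str(v0+i),(0,i*kk+4),0,.35,(0,0,255))
    return a
cv2.imwrite("pics/C.png",np.vstack([crop(118,150,115,55,6,0)]))
E
```

```text
[[ 532.79470403 -368.52525693]
 [ 555.31716111 -481.33576071]
 [ 502.02349338 -492.12029068]
 [ 477.08610459 -378.89533511]] [115.03682382  54.37390097 115.93862136  56.66556779] [ 516.80536578 -430.21916086] [ -78.70942921 -168.56008525  102.42088373   10.54483755]
fence [[575.5816509  270.72294837]
 [643.86722001 -20.93879573]] 299.5488139255864 near [[459.40892613 242.86414667]
 [528.40410174 -48.6595962 ]]
yaw of tray y-axis from world y 13.177080911043106
yaw of tray y-axis from world y 13.315240542925945
stop [[591.90473972 196.65561688]
 [539.08986783 183.88051099]]
scene red ((513.63525390625, -428.42657470703125), (51.12552261352539, 112.80517578125), 11.862842559814453)
```

View pics/C.png

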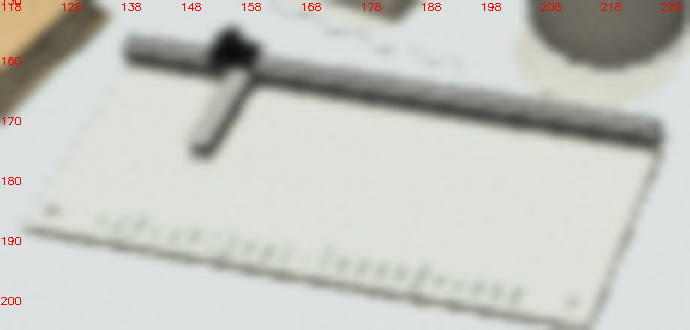

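Tray check: fence to near edge measures 119.5 (120 expected) and the fence 299.5 (300). Tray yaw is 13.2°, origin about (561.5,113.3), and the stop face is at tray y≈74. Strip is at about (516,-429), yaw about 12.1°. Moving over it now.

```bash
python3 -m jog '16.9 -46.1 0 0 0 -2.9 0.85;16.9 -46.1 0 0 0 -2.9 0.85;16.9 -46.1 0 0 0 -2.9 0.85;16.9 -46.1 0 0 0 -2.9 0.85;16.9 -46.1 0 0 0 -2.9 0.85;16.9 -46.1 0 0 0 -2.9 0.85;16.9 -46.1 0 0 0 -2.9 0.85;16.9 -46.1 0 0 0 -2.9 0.85;16.9 -46.1 0 0 0 -2.9 0.85;16.9 -46.1 0 0 0 -2.9 0.85;16.9 -46.1 0 0 0 -2.9 0.85;16.9 -46.1 0 0 0 -2.9 0.85;16.9 -46.1 0 0 0 -2.9 0.85;16.9 -46.1 0 0 0 -2.9 0.85;16.9 -46.1 0 0 0 -2.9 0.85;16.9 -46.1 0 0 0 -2.9 0.85;16.9 -46.1 0 0 0 -2.9 0.85;16.9 -46.1 0 0 0 -2.9 0.85;16.9 -46.1 0 0 0 -2.9 0.85;16.9 -46.1 0 0 0 -2.9 0.85' 30
```

```text
clock: 2.6
tool_pos: [0.5167, -0.4297, 0.2309]
eef_rot: [[-0.208, 0.978, -0.0], [0.978, 0.208, 0.0], [0.0, -0.0, -1.0]]
wrist_force: [0.7, 1.2, 0.3]
gripper_width: 0.0725
grip_force: 0.0
```

```bash
python3 -m jog '0 0 -50 0 0 0 0.85;0 0 -50 0 0 0 0.85;0 0 -50 0 0 0 0.85;0 0 -40 0 0 0 0.85;0 0 -10 0 0 0 0.85;0 0 -10 0 0 0 0.85;0 0 -8 0 0 0 0.85;0 0 -5 0 0 0 0.85;0 0 0 0 0 0 0.85'
```

```text
clock: 3.72
tool_pos: [0.5165, -0.4283, 0.0085]
eef_rot: [[-0.21, 0.978, 0.0], [0.978, 0.21, -0.0], [-0.0, 0.0, -1.0]]
wrist_force: [-0.1, -0.8, 0.8]
gripper_width: 0.0724
grip_force: 0.0
```

```bash
python3 - <<'E'
from h import *
for n,b in(("top",(310,170,110,80)),("scene",(290,210,110,90))):
    c=r.read_camera(n);u,v,w,h=b
    a=cv2.resize(c["image"][v:v+h,u:u+w,::-1],(400,400*h//w),interpolation=cv2.INTER_CUBIC)
    cv2.imwrite(f"/tmp/{n}.png",a)
A=cv2.imread("/tmp/top.png");B=cv2.imread("/tmp/scene.png");H=max(len(A),len(B))
p=lambda x:cv2.copyMakeBorder(x,0,H-len(x),0,0,0)
cv2.imwrite("pics/g1.png",np.hstack([p(A),p(B)]))
E
```

```text
(no output)
```

View pics/g1.png

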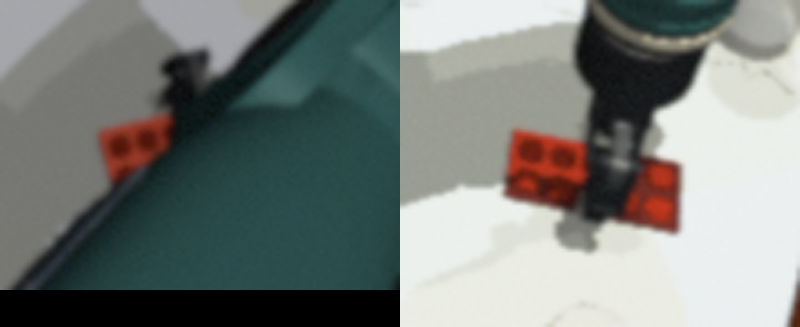

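The fingers straddle the red strip's long edges (near finger at (600,215)) and nothing has been disturbed. Feeling downward.

```bash
python3 -m jog '0 0 -2 0 0 0 0.85;0 0 -1.5 0 0 0 0.85;0 0 -1 0 0 0 0.85;0 0 0 0 0 0 0.85'; python3 -m jog '0 0 0 0 0 0 0.72;0 0 0 0 0 0 0.70;0 0 0 0 0 0 0.68;0 0 0 0 0 0 0.68' 25
```

```text
clock: 4.32
tool_pos: [0.5164, -0.4282, 0.0037]
eef_rot: [[-0.21, 0.978, -0.0], [0.978, 0.21, 0.0], [0.0, -0.0, -1.0]]
wrist_force: [-0.0, 0.0, -0.7]
gripper_width: 0.0727
grip_force: 0.0
clock: 4.82
tool_pos: [0.5164, -0.4283, 0.0038]
eef_rot: [[-0.21, 0.978, 0.0], [0.978, 0.21, -0.0], [-0.0, 0.0, -1.0]]
wrist_force: [0.2, 0.5, 0.1]
gripper_width: 0.058
grip_force: 0.0
```

```bash
python3 -m jog '0 0 0 0 0 0 0.8;0 0 0 0 0 0 0.8;0 0 -1.5 0 0 0 0.8;0 0 -1.5 0 0 0 0.8;0 0 0 0 0 0 0.8'; python3 -m jog '0 0 0 0 0 0 0.70;0 0 0 0 0 0 0.65;0 0 0 0 0 0 0.65;0 0 0 0 0 0 0.65' 25
```

```text
clock: 5.45
tool_pos: [0.5164, -0.4282, 0.0005]
eef_rot: [[-0.21, 0.978, -0.0], [0.978, 0.21, 0.0], [0.0, -0.0, -1.0]]
wrist_force: [-0.3, -0.8, -0.3]
gripper_width: 0.0681
grip_force: 0.0
clock: 5.95
tool_pos: [0.5167, -0.4284, 0.0011]
eef_rot: [[-0.21, 0.978, 0.001], [0.978, 0.21, -0.0], [-0.0, 0.0, -1.0]]
wrist_force: [0.4, 1.3, 4.7]
gripper_width: 0.0553
grip_force: 2.8
```

```bash
python3 -m jog '0 0 0.5 0 0 0 0.62;0 0 0 0 0 0 0.62;0 0 0 0 0 0 0.62' 25
```

```text
clock: 6.32
tool_pos: [0.5167, -0.4285, 0.0016]
eef_rot: [[-0.21, 0.978, 0.001], [0.978, 0.21, -0.001], [-0.001, 0.0, -1.0]]
wrist_force: [0.3, -0.1, 5.7]
gripper_width: 0.0528
grip_force: 3.3
```

```bash
python3 -m jog '0 0 1 0 0 0 0.8;0 0 0 0 0 0 0.8;0 0 0 0 0 0 0.8;0 0 -2 0 0 0 0.8;0 0 -2 0 0 0 0.8;0 0 -1.5 0 0 0 0.8;0 0 0 0 0 0 0.8'; python3 -m jog '0 0 0 0 0 0 0.73;0 0 0 0 0 0 0.70;0 0 0 0 0 0 0.70;0 0 0 0 0 0 0.70'
```

```text
clock: 7.2
tool_pos: [0.5164, -0.4282, -0.0034]
eef_rot: [[-0.21, 0.978, -0.0], [0.978, 0.21, 0.0], [0.0, -0.0, -1.0]]
wrist_force: [0.3, 0.7, -0.4]
gripper_width: 0.0681
grip_force: 0.0
clock: 7.7
tool_pos: [0.5165, -0.4283, -0.0032]
eef_rot: [[-0.21, 0.978, 0.0], [0.978, 0.21, -0.0], [-0.0, 0.0, -1.0]]
wrist_force: [1.1, 0.4, -0.0]
gripper_width: 0.0601
grip_force: 0.1
```

```bash
python3 -m jog '0 0 0 0 0 0 0.66;0 0 0 0 0 0 0.60;0 0 0 0 0 0 0.55;0 0 0 0 0 0 0.55' 25
```

```text
clock: 8.2
tool_pos: [0.5165, -0.4283, -0.0029]
eef_rot: [[-0.21, 0.978, 0.0], [0.978, 0.21, -0.0], [-0.0, 0.0, -1.0]]
wrist_force: [-1.2, 1.1, 5.6]
gripper_width: 0.0577
grip_force: 26.3
```

```bash
python3 -m jog '0 0 5 0 0 0 0.55;0 0 15 0 0 0 0.55;0 0 30 0 0 0 0.55;0 0 30 0 0 0 0.55;0 0 20 0 0 0 0.55;3.7 49.9 0 0 0 0.1 0.55;3.7 49.9 0 0 0 0.1 0.55;3.7 49.9 0 0 0 0.1 0.55;3.7 49.9 0 0 0 0.1 0.55;3.7 49.9 0 0 0 0.1 0.55;3.7 49.9 0 0 0 0.1 0.55;3.7 49.9 0 0 0 0.1 0.55;3.7 49.9 0 0 0 0.1 0.55;3.7 49.9 0 0 0 0.1 0.55;3.3 49.5 0 0 0 0.2 0.55;0 0 0 0 0 0 0.55;0 0 0 0 0 0 0.55'
```

```text
clock: 10.32
tool_pos: [0.5532, 0.0702, 0.0974]
eef_rot: [[-0.229, 0.973, 0.001], [0.973, 0.229, -0.0], [-0.0, 0.001, -1.0]]
wrist_force: [0.4, 0.7, -0.3]
gripper_width: 0.0578
grip_force: 26.9
```

```bash
python3 - <<'E'
from h import *
c=r.read_camera("scene");u,v,w,h=90,100,200,150
cv2.imwrite("pics/g2.png",cv2.resize(c["image"][v:v+h,u:u+w,::-1],(800,600),interpolation=cv2.INTER_CUBIC))
E
```

```text
(no output)
```

View pics/g2.png

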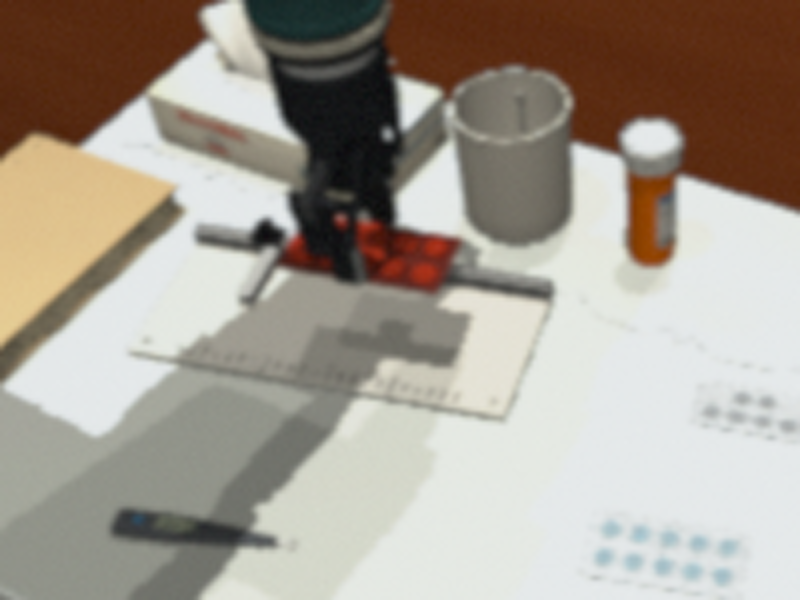

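Strip is held level, slightly to the −y side of the gripper. The stop, saddle and both other strips are clear. Lowering onto the plate.

```bash
python3 -m jog '0 0 -40 0 0 0 0.55;0 0 -30 0 0 0 0.55;0 0 -12 0 0 0 0.55;0 0 -5 0 0 0 0.55;0 0 -2 0 0 0 0.55;0 0 -1 0 0 0 0.55;0 0 -1 0 0 0 0.55;0 0 0 0 0 0 0.55'
```

```text
clock: 11.38
tool_pos: [0.5531, 0.0704, 0.006]
eef_rot: [[-0.229, 0.973, 0.0], [0.973, 0.229, -0.0], [-0.0, 0.0, -1.0]]
wrist_force: [-0.8, -0.1, -0.7]
gripper_width: 0.0576
grip_force: 27.0
```

```bash
python3 -m jog '0 0 -0.7 0 0 0 0.55;0 0 0 0 0 0 0.55'; python3 -m jog '0 0 0 0 0 0 0.7;0 0 0 0 0 0 0.78;0 0 0 0 0 0 0.82;0 0 0 0 0 0 0.82;0 0 15 0 0 0 0.82;0 0 40 0 0 0 0.82;0 0 20 0 0 0 0.82;0 0 0 0 0 0 0.82'
```

```text
clock: 11.62
tool_pos: [0.5531, 0.0704, 0.0052]
eef_rot: [[-0.229, 0.973, 0.0], [0.973, 0.229, 0.0], [-0.0, 0.0, -1.0]]
wrist_force: [-0.2, 0.6, 1.3]
gripper_width: 0.0579
grip_force: 27.1
clock: 12.62
tool_pos: [0.5541, 0.0703, 0.0822]
eef_rot: [[-0.229, 0.973, 0.003], [0.973, 0.229, -0.0], [-0.001, 0.003, -1.0]]
wrist_force: [0.4, -0.5, -0.4]
gripper_width: 0.0698
grip_force: 0.0
```

```bash
python3 -m jog '-6.2 -2.1 0 0 0 10 0.6;-6.2 -2.1 0 0 0 10 0.6;-6.2 -2.1 0 0 0 10 0.6;-6.2 -2.1 0 0 0 10 0.6;-6.2 -2.1 0 0 0 10 0.6;-6.2 -2.1 0 0 0 10 0.6;-6.2 -2.1 0 0 0 10 0.6;-6.2 -2.1 0 0 0 10 0.6;-6.2 -2.1 0 0 0 10 0.6;0 0 0 0 0 0 0.6;0 0 -30 0 0 0 0.6;0 0 -20 0 0 0 0.6;0 0 -10 0 0 0 0.6;0 0 0 0 0 0 0.6'
```

```text
clock: 14.38
tool_pos: [0.497, 0.0515, 0.0197]
eef_rot: [[-0.974, -0.227, -0.001], [-0.227, 0.974, 0.0], [0.001, 0.0, -1.0]]
wrist_force: [-0.3, -0.3, 0.1]
gripper_width: 0.0511
grip_force: 0.0
```

```bash
cat > red.py <<'E'
from h import *
def red(z=.013):
  for n in("top","scene"):
    c=r.read_camera(n);im=c["image"][:,:,::-1]
    hsv=cv2.cvtColor(im,cv2.COLOR_BGR2HSV)
    m=((hsv[...,1]>130)&((hsv[...,0]<6)|(hsv[...,0]>174))&(im[...,2]>50)).astype(np.uint8)
    k=np.zeros_like(m)
    if n=="top":k[160:240,110:240]=1
    else:k[145:210,110:240]=1
    m*=k
    cs=cv2.findContours(m,0,1)[0]
    if not cs: print(n,"none");continue
    ct=max(cs,key=cv2.contourArea)
    W=np.array([world(c,u,v,z)[:2]*1000 for u,v in ct[:,0]])
    d=W-[561.5,113.3];t=np.radians(13.2);e=np.array([[np.cos(t),np.sin(t)],[-np.sin(t),np.cos(t)]])
    T=(d@e.T).astype(np.float32)
    print(n,"tray-frame rect",cv2.minAreaRect(T),"min",T.min(0),"max",T.max(0),len(ct))
if __name__=="__main__":red()
E
python3 red.py
```

```text
top tray-frame rect ((-19.41516876220703, -81.97755432128906), (35.12931442260742, 50.12596893310547), 77.1052474975586) min [-43.840065 -97.36648 ] max [  6.3140244 -59.98383  ] 54
scene tray-frame rect ((-34.147579193115234, -14.496910095214844), (62.02557373046875, 28.808860778808594), 49.78144836425781) min [-48.989433 -44.821407] max [-13.847872  14.413937] 38
```

```bash
python3 -m jog '-1.1 4.9 -8 0 0 0 0.6;0 0 -4 0 0 0 0.6;0 0 -1.4 0 0 0 0.6;0 0 0 0 0 0 0.6'; python3 -m jog '4.9 1.1 0 0 0 0 0.6;4.9 1.1 0 0 0 0 0.6;4.9 1.2 0 0 0 0 0.6;4.9 1.1 0 0 0 0 0.6;4.9 1.1 0 0 0 0 0.6;4.9 1.2 0 0 0 0 0.6;4.9 1.1 0 0 0 0 0.6;4.9 1.1 0 0 0 0 0.6;0 0 0 0 0 0 0.6'; python3 red.py
```

```text
clock: 14.98
tool_pos: [0.4962, 0.0563, 0.0066]
eef_rot: [[-0.973, -0.229, -0.0], [-0.229, 0.973, -0.0], [0.0, 0.0, -1.0]]
wrist_force: [-0.9, 0.3, 0.6]
gripper_width: 0.0511
grip_force: 0.0
clock: 16.1
tool_pos: [0.5357, 0.0654, 0.0067]
eef_rot: [[-0.973, -0.229, 0.0], [-0.229, 0.973, -0.0], [-0.0, -0.0, -1.0]]
wrist_force: [-0.4, -0.1, 0.5]
gripper_width: 0.0512
grip_force: 0.0
top tray-frame rect ((7.770685195922852, -76.81890106201172), (43.176734924316406, 41.112693786621094), 0.3058188259601593) min [-13.815592 -97.30598 ] max [ 29.41485  -56.236145] 45
scene tray-frame rect ((-3.900019645690918, -18.993732452392578), (63.01545715332031, 32.75859069824219), 40.05743408203125) min [-25.05496 -47.80759] max [17.4996    9.571511] 38
```

```bash
python3 -m jog '2.9 0.7 0 0 0 0 0.6;2.9 0.7 0 0 0 0 0.6;2.9 0.7 0 0 0 0 0.6;2.9 0.7 0 0 0 0 0.6;0 0 0 0 0 0 0.6'; python3 -m jog '1.5 0.3 0 0 0 0 0.6;0 0 0 0 0 0 0.6';python3 -m jog '1 0.2 0 0 0 0 0.6;0 0 0 0 0 0 0.6';python3 -m jog '1 0.2 0 0 0 0 0.6;0 0 0 0 0 0 0.6'
```

```text
clock: 16.82
tool_pos: [0.5472, 0.0682, 0.0067]
eef_rot: [[-0.973, -0.229, 0.0], [-0.229, 0.973, 0.0], [-0.0, -0.0, -1.0]]
wrist_force: [-0.4, -0.5, -0.4]
gripper_width: 0.0513
grip_force: 0.0
clock: 17.08
tool_pos: [0.5485, 0.0685, 0.0067]
eef_rot: [[-0.973, -0.229, 0.0], [-0.229, 0.973, 0.0], [-0.0, 0.0, -1.0]]
wrist_force: [-0.1, 0.6, -0.2]
gripper_width: 0.0513
grip_force: 0.0
clock: 17.32
tool_pos: [0.5495, 0.0686, 0.0067]
eef_rot: [[-0.973, -0.229, 0.0], [-0.229, 0.973, 0.0], [-0.0, -0.0, -1.0]]
wrist_force: [-0.4, -0.3, 0.0]
gripper_width: 0.0513
grip_force: 0.0
clock: 17.58
tool_pos: [0.5505, 0.0688, 0.0067]
eef_rot: [[-0.973, -0.229, 0.0], [-0.229, 0.973, 0.0], [-0.0, -0.0, -1.0]]
wrist_force: [0.4, 1.1, 0.6]
gripper_width: 0.0511
grip_force: 0.0
```

```bash
python3 red.py; python3 -m jog '1 0.2 0 0 0 0 0.6;0 0 0 0 0 0 0.6'|grep force:;python3 -m jog '1 0.2 0 0 0 0 0.6;0 0 0 0 0 0 0.6'|grep force:;python3 -m jog '0.7 0.2 0 0 0 0 0.6;0 0 0 0 0 0 0.6'|grep -e force: -e pos
```

```text
top tray-frame rect ((24.408851623535156, -76.96388244628906), (42.40982437133789, 41.72038650512695), 5.178326606750488) min [  2.669512 -97.123505] max [ 45.25431  -55.121685] 50
scene tray-frame rect ((8.932411193847656, -18.308982849121094), (68.50650024414062, 30.655439376831055), 52.948490142822266) min [-10.365446 -49.335964] max [32.214897  9.851341] 37
wrist_force: [-0.1, -0.6, 0.3]
grip_force: 0.0
wrist_force: [0.4, -0.6, 0.4]
grip_force: 0.0
tool_pos: [0.5532, 0.0695, 0.0067]
wrist_force: [-0.1, 0.4, -0.2]
grip_force: 0.0
```

```bash
python3 -m jog '0.7 0.2 0 0 0 0 0.6;0 0 0 0 0 0 0.6'|grep t_force:;python3 -m jog '0.7 0.2 0 0 0 0 0.6;0 0 0 0 0 0 0.6'|grep -e t_force: -e pos
```

```text
wrist_force: [-3.9, -2.2, 1.8]
tool_pos: [0.5536, 0.0696, 0.0065]
wrist_force: [-6.1, -3.2, 2.6]
```

```bash
python3 -m jog '0.7 0.2 0 0 0 0 0.6;0 0 0 0 0 0 0.6'|grep t_force:;python3 -m jog '0.7 0.1 0 0 0 0 0.6;0 0 0 0 0 0 0.6'|grep -e t_force: -e pos; python3 red.py
```

```text
wrist_force: [-8.9, -5.1, 4.3]
tool_pos: [0.5538, 0.0697, 0.0063]
wrist_force: [-12.1, -5.9, 7.3]
top tray-frame rect ((27.515682220458984, -78.13005065917969), (40.71952819824219, 43.08671569824219), 9.660653114318848) min [  7.0194097 -97.79265  ] max [ 48.93444  -55.121685] 46
scene tray-frame rect ((14.730265617370605, -21.038082122802734), (63.86922836303711, 36.20228576660156), 36.329734802246094) min [ -8.276547 -49.373123] max [36.457256 10.134206] 41
```

Flush: contact was felt as the force rose to about 13 N against the fence. Backing off, lifting, turning, and moving behind the strip's −y end.

```bash
python3 -m jog '-2 -0.5 0 0 0 0 0.6;-8 -1.9 0 0 0 0 0.6;-19.2 -4.5 0 0 0 0 0.6;0 0 30 0 0 0 0.3;0 0 40 0 0 0 0.15;9.5 -7.4 0 0 0 -10 0.15;9.5 -7.4 0 0 0 -10 0.15;9.5 -7.4 0 0 0 -10 0.15;9.5 -7.4 0 0 0 -10 0.15;9.5 -7.4 0 0 0 -10 0.15;9.5 -7.4 0 0 0 -10 0.15;9.5 -7.4 0 0 0 -10 0.15;9.5 -7.4 0 0 0 -10 0.15;9.5 -7.4 0 0 0 -10 0.15;0 0 0 0 0 0 0.15;0 0 0 0 0 0 0.15'; python3 red.py
python3 - <<'E'
from h import *
c=r.read_camera("top");cv2.imwrite("pics/f1.png",cv2.resize(c["image"][150:250,105:245,::-1],(700,500),interpolation=cv2.INTER_CUBIC))
E
```

```text
clock: 21.52
tool_pos: [0.6118, -0.0031, 0.0766]
eef_rot: [[-0.233, 0.973, -0.0], [0.973, 0.233, 0.0], [0.0, -0.0, -1.0]]
wrist_force: [0.0, 0.1, -0.5]
gripper_width: 0.0125
grip_force: 0.0
top none
scene tray-frame rect ((19.993715286254883, -42.59251403808594), (112.32579040527344, 57.09037780761719), 89.79571533203125) min [ -8.638764 -98.75818 ] max [48.607372 13.499508] 87
```

View pics/f1.png

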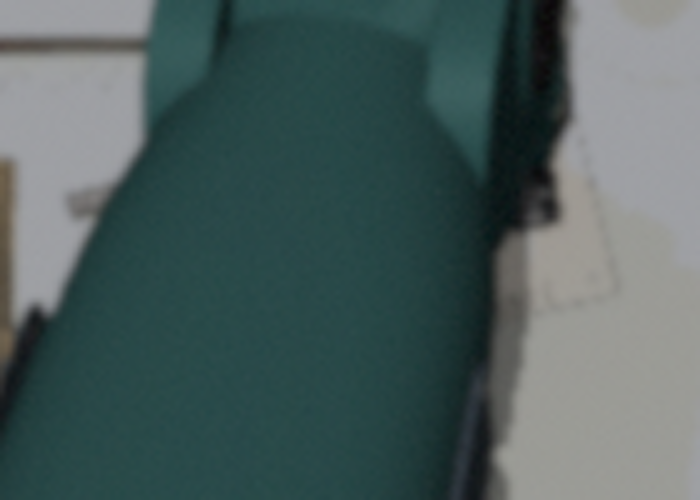

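The top view is blocked by the arm. The scene view measures the strip at tray (20.0,-42.6), 0.2° off the fence. Descending behind the end.

```bash
python3 -m jog '-1.9 -0.5 -30 0 0 0 0.15;0 0 -20 0 0 0 0.15;0 0 -10 0 0 0 0.15;0 0 -5 0 0 0 0.15;0 0 -1.5 0 0 0 0.15;0 0 0 0 0 0 0.15;0 0 0 0 0 0 0.15'
```

```text
clock: 22.55
tool_pos: [0.6106, -0.0039, 0.0106]
eef_rot: [[-0.229, 0.973, 0.001], [0.973, 0.229, -0.0], [-0.0, 0.001, -1.0]]
wrist_force: [-0.6, 0.0, 0.6]
gripper_width: 0.0125
grip_force: 0.0
```

```bash
python3 -m jog '0 0 -0.8 0 0 0 0.15;-0.9 3.9 0 0 0 0 0.15;-0.9 3.9 0 0 0 0 0.15;-0.9 3.9 0 0 0 0 0.15;-0.9 3.9 0 0 0 0 0.15;-0.9 3.9 0 0 0 0 0.15;-0.9 3.9 0 0 0 0 0.15;-0.9 3.9 0 0 0 0 0.15;-0.9 3.9 0 0 0 0 0.15;0 0 0 0 0 0 0.15'; python3 red.py
```

```text
clock: 23.8
tool_pos: [0.6031, 0.0277, 0.0094]
eef_rot: [[-0.229, 0.973, 0.0], [0.973, 0.229, 0.0], [0.0, 0.0, -1.0]]
wrist_force: [0.2, 0.1, 0.6]
gripper_width: 0.0132
grip_force: 0.0
top none
scene tray-frame rect ((19.861011505126953, -22.661975860595703), (56.424957275390625, 112.43075561523438), 0.49169817566871643) min [ -8.778782 -79.02536 ] max [47.88212  33.727833] 80
```

```bash
python3 -m jog '-0.9 3.9 0 0 0 0 0.15;-0.9 3.9 0 0 0 0 0.15;-0.9 3.9 0 0 0 0 0.15;-0.9 3.9 0 0 0 0 0.15;-0.9 3.9 0 0 0 0 0.15;-0.9 3.9 0 0 0 0 0.15;-0.9 3.9 0 0 0 0 0.15;0 0 0 0 0 0 0.15'; python3 red.py; python3 -m jog '-0.2 1 0 0 0 0 0.15;-0.2 1 0 0 0 0 0.15;0 0 0 0 0 0 0.15'|grep -e pos -e t_force; python3 -m jog '-0.2 1 0 0 0 0 0.15;-0.2 1 0 0 0 0 0.15;0 0 0 0 0 0 0.15'|grep -e pos -e t_force
```

```text
clock: 24.9
tool_pos: [0.5967, 0.055, 0.0094]
eef_rot: [[-0.229, 0.973, -0.0], [0.973, 0.229, 0.0], [0.0, -0.0, -1.0]]
wrist_force: [0.6, 0.5, -0.5]
gripper_width: 0.013
grip_force: 0.0
top none
scene tray-frame rect ((19.697988510131836, 6.088836669921875), (56.59238052368164, 110.66217041015625), 0.49169865250587463) min [ -8.610412 -49.373123] max [47.875843 61.539955] 78
tool_pos: [0.5964, 0.0567, 0.0094]
wrist_force: [0.9, -0.1, -0.8]
tool_pos: [0.596, 0.0587, 0.0094]
wrist_force: [-0.3, 0.1, 0.5]
```

Now 0.5 mm steps, with force readings.

```bash
for i in 1; do python3 -m jog '-0.2 1 0 0 0 0 0.15;0 0 0 0 0 0 0.15'|grep -e t_force; python3 -m jog '-0.2 0.8 0 0 0 0 0.15;0 0 0 0 0 0 0.15'|grep -e t_force; python3 -m jog '-0.1 0.6 0 0 0 0 0.15;0 0 0 0 0 0 0.15'|grep -e t_force -e pos; done; python3 red.py
```

```text
wrist_force: [0.4, -0.4, -0.1]
wrist_force: [0.4, 0.2, -0.3]
tool_pos: [0.5955, 0.0611, 0.0094]
wrist_force: [-0.1, 0.5, -0.0]
top none
scene tray-frame rect ((19.507057189941406, 11.728076934814453), (113.6345443725586, 56.14458084106445), 89.42216491699219) min [ -8.610412 -44.90129 ] max [47.86953 68.36043] 79
```

```bash
python3 -m jog '-0.2 0.7 0 0 0 0 0.15;0 0 0 0 0 0 0.15'|grep -e t_force; python3 -m jog '-0.1 0.6 0 0 0 0 0.15;0 0 0 0 0 0 0.15'|grep -e t_force -e pos
```

```text
wrist_force: [-0.1, 0.7, -0.1]
tool_pos: [0.5952, 0.0624, 0.0094]
wrist_force: [0.5, 0.1, 0.2]
```

```bash
python3 -m jog '-0.1 0.6 0 0 0 0 0.15;0 0 0 0 0 0 0.15'|grep -e t_force -e pos
```

```text
tool_pos: [0.5951, 0.063, 0.0094]
wrist_force: [0.2, -0.2, -0.2]
```

```bash
python3 -m jog '-0.1 0.5 0 0 0 0 0.15;0 0 0 0 0 0 0.15'|grep -e t_force -e pos
```

```text
tool_pos: [0.5951, 0.0633, 0.0094]
wrist_force: [-0.9, -2.7, -0.3]
```

```bash
python3 -m jog '-0.1 0.5 0 0 0 0 0.15;0 0 0 0 0 0 0.15'|grep -e t_force -e pos; python3 red.py
```

```text
tool_pos: [0.5951, 0.0634, 0.0094]
wrist_force: [0.4, -5.9, 0.2]
top none
scene tray-frame rect ((19.358903884887695, 15.678470611572266), (115.19283294677734, 55.581153869628906), 89.97663879394531) min [ -8.443003 -41.909466] max [47.152508 73.274086] 80
```

Felt: the force rose 2.7 to 5.9 N while the tool held still. Backing off and clearing the view to check.

```bash
python3 -m jog '0.2 -1 0 0 0 0 0.15;3.4 -14.6 0 0 0 0 0.15;0 0 30 0 0 0 0.15;0 0 50 0 0 0 0.15;-20 -50 0 0 0 0 0.15;-20 -50 0 0 0 0 0.15;-20 -50 0 0 0 0 0.15;-20 -50 0 0 0 0 0.15;-20 -50 0 0 0 0 0.15;0 0 0 0 0 0 0.15'; python3 red.py
python3 - <<'E'
from h import *
t=r.read_camera("top")["image"][150:240,110:230,::-1];s=r.read_camera("scene")["image"][140:215,115:235,::-1]
A=cv2.resize(t,(480,360),interpolation=cv2.INTER_CUBIC);A=cv2.convertScaleAbs(A,alpha=1.4)
t2=cv2.convertScaleAbs(cv2.resize(t[20:65,20:85],(800,554),interpolation=cv2.INTER_CUBIC),alpha=1.4)
cv2.imwrite("pics/e1.png",t2)
E
```

```text
clock: 29.2
tool_pos: [0.4974, -0.2052, 0.0895]
eef_rot: [[-0.224, 0.974, 0.0], [0.974, 0.224, -0.0], [-0.0, 0.0, -1.0]]
wrist_force: [1.3, 0.5, 0.3]
gripper_width: 0.013
grip_force: 0.0
top tray-frame rect ((23.52094841003418, 15.59149169921875), (54.04226303100586, 114.31080627441406), 0.2633037865161896) min [ -3.546256 -41.5676  ] max [50.50965  72.830345] 106
scene tray-frame rect ((19.349628448486328, 15.58681869506836), (115.40884399414062, 55.02043533325195), 89.41886138916016) min [ -8.443003 -41.909466] max [47.144043 73.274086] 87
```

View pics/e1.png

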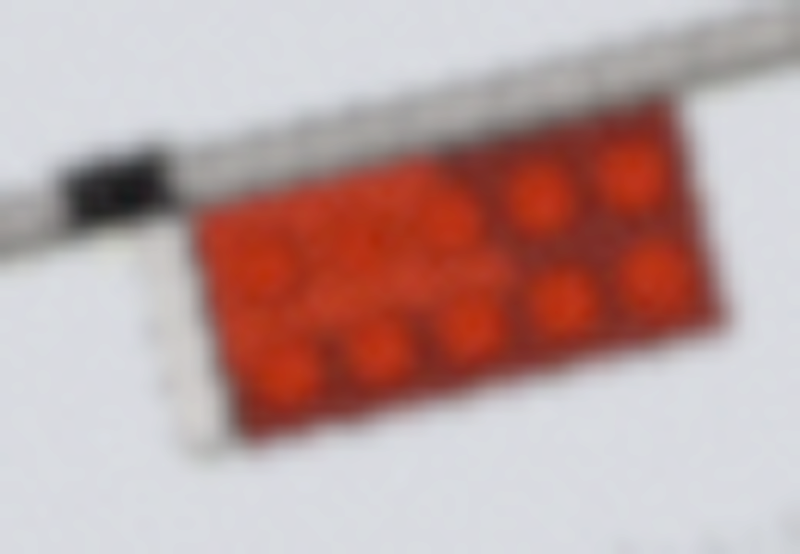

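The enlarged view shows the strip's long edge tight along the fence from (200,210) to (680,100), and its end on the stop bar from (200,210) to (240,435), with no gap at either. It is released and the arm is clear. Handing in.

```bash
python3 -c "
from station import r
print(r.hand_in())"
```

```text
the job is handed in; nothing more can be done
None
```

I handed the job in at about 29 s: the red strip (the largest) is released and lies flush against the fence and the end stop, which I pressed with about 6 N and saw no sign of moving; I didn't touch the other two strips, and the judged result was not reported back.

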